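# Find the unlocked flap and push it open

## Task

Three of the four identical flaps on the plywood parts box are locked and one is not. Press lightly on the ribbed far end of the flaps, one after another, until you find the one that rocks; press that end well down so that its near edge tips up steeply, then push the raised edge back with the fingers until the flap stands upright and stays open. Only press and push: do not pull the flap up out of its bearings, and leave the things standing round the box where they are.

Things in the scene. Friction and masses are not known exactly. Their poses are not given: they have to be found in the camera images.
- parts_box: Plywood box screwed to the bench, 126 (x) x 296 (y) x 70 mm high, a 12 mm high, 20 mm wide cleat at each y end. Origin: centre of its underside. +x points away from the robot (turned up to 0.35 rad), y along the row of 4 identical grey metal flaps, flush with the rim, 72 mm apart. Under each a compartment 64 mm wide, 62 mm deep, walls 8 mm. Which flap is unlocked varies and cannot be seen.
- flap_place_1 (a point): Flap 1 of 4, counted from the box's +y end (left seen from the robot): point on its top face when shut (at the rim, 70 mm up), mid-width, over its hinge line. Axes as the box's. All flaps: 61.5 mm wide (y), 6 mm thick; far part 44 mm long (+x of the hinge), with four dark cross ribs 18 to 36 mm beyond the hinge line, pressed best about 26 mm beyond it; near part 62 mm long, plain.
- flap_place_2 (a point): Flap 2 of 4, counted from the box's +y end (left seen from the robot): point on its top face when shut (at the rim, 70 mm up), mid-width, over its hinge line. Axes as the box's. Any flap's pin lies 3 mm under its top face. Locked flaps do not move at all when pressed.
- flap_place_3 (a point): Flap 3 of 4, counted from the box's +y end (left seen from the robot): point on its top face when shut (at the rim, 70 mm up), mid-width, over its hinge line. Axes as the box's.
- flap_place_4 (a point): Flap 4 of 4, counted from the box's +y end (left seen from the robot): point on its top face when shut (at the rim, 70 mm up), mid-width, over its hinge line. Axes as the box's.
- flap_tilt (a joint): Angle of the unlocked flap, whichever it is (rad): 0 shut; grows as its far part is pressed into the compartment and its near edge rises; 1.57 upright; stop 1.9. Friction hinge (0.05 N m; 2 to 5 N of press moves it): stays where left. Fingers pressed 25 mm below the rim tip it to about 1 (near edge 52 mm above the rim); then fingers moving level in +x, tips 25 mm above the rim, swing it up. Below about 0.9 a level push jams by friction.
- flap_lift (a joint): How far the unlocked flap's pin has been pulled up out of its open bearings (m): 0 = seated. 4 N upward starts to lift it.
- small_tin: Round tin, 61 mm across, 28 mm high, loose, beyond the -y end of the box; origin at the centre of its underside. To be left alone.
- wax_block: Cream wax block 31 x 56 x 27 mm, loose, beyond the +y end of the box; origin at the centre of its underside. To be left alone.
- glue_bottle: Small glue bottle 30 mm across, 78 mm high, standing loose behind (+x of) the box, about 70 mm from it; origin at the centre of its underside. To be left alone.
- sanding_block: Tan sanding block, 49 x 91 x 30 mm, lying loose on the bench beyond the tin on the -y side; origin at the centre of its underside. To be left alone.

How it is judged:
On the way:
1. the unlocked flap is found and tipped part way by pressing, its near edge raised (value of joint flap_tilt between 0.2 and 1.2 rad), for 0.1 s.
At the end, for the whole second after the job is handed in: The unlocked flap stands open, at least 1.3 rad (75 degrees) from shut, at rest, still seated in its bearings (within 4 mm), and the tin, wax block, glue bottle and sanding block are within 20 mm of where they stood (value of joint flap_tilt above 1.3 rad and velocity of joint flap_tilt between -0.1 and 0.1 rad/s and value of joint flap_lift below 0.004 m and distance of each of small_tin, wax_block, glue_bottle, sanding_block from where it was at the start of the episode below 0.02 m); the robot touches nothing.
It fails at once if the flap is lifted more than 6 mm out of its bearings (value of joint flap_lift above 0.006 m).
It fails at once if the tin, wax block, glue bottle or sanding block is moved more than 20 mm or picked up (distance of any of small_tin, wax_block, glue_bottle, sanding_block from where it was at the start of the episode above 0.02 m).
It fails at once if the robot strikes the box with more than 80 N (contact force between the arm and parts_box above 80 N).
It also fails if it takes over 51 s, if anything falls off the work surface, if the arm or the gripper's body presses on something with over 40 N, if the wrist force passes 120 N, or if a joint passes its speed limit or range.

## Robot

A 7-joint arm with a two-finger parallel gripper is mounted at the origin on a cart in front of the work surface, level with it; the furniture and walls round the work are solid. World frame = base frame: x ahead of the robot, y to its left, z up, the work surface at z = 0. Lengths are in m, angles in rad, forces in N, time in s.
With the tool pointing down it reaches from about 0.425 to 0.975 m from the base axis. Payload 16.7 kg.
Tool frame: the origin (TCP) lies on the centre line of the jaws, within the pads' length; the fingertips stand 17 mm ahead of it and the grasp point (between the pads) lies 2 mm behind it; z points along the fingers, y is the line along which they close (so a half turn about z gives the same grasp; the last joint's range is limited). The gripper opens to 85 mm and grips with 20 to 120 N. Pads are 22 mm wide; open, the fingers measure 114 mm over their backs; the gripper's body (76 mm by 85 mm) begins 54 mm behind the grasp point. The pads swing forward as they close: fully open they stand 13 mm farther back than shut.
Start: joints at [-1.264, 0.426, 0.074, 1.606, -0.034, 1.111, -0.067], TCP at [0.298, 0.606, 0.248] pointing down, gripper open.
Joint ranges: [-2.85, 2.85], [-0.5, 2.14], [-1.23, 1.37], [0.21, 2.46], [-1.02, 4.16], [0.16, 2.05], [-2.73, 2.73]. Speed limits (rad/s): [1.89, 1.89, 2.39, 2.39, 3.01, 3.01, 3.01].

## Interface

Orientations are given as a unit quaternion [w, x, y, z].
In Python, from cell import arm gives the robot as it stands. Calls block until the motion is done:
- arm.move_to(position, orientation): joint-space move of the TCP to a pose.
- arm.move_straight(position, max_speed=0.15, orientation=None, f_stop=None): straight line of the TCP; orientation=None keeps the orientation; max_speed is the mean speed in m/s. With f_stop (N) it stops when the force on the tool has changed by that much, and returns True; else False.
- arm.set_joints(angles): joint-space move.
- arm.grip(opening, f_grip=None): opening from 0.0 (shut) to 1.0 (fully open); f_grip is the grip in N (None keeps the last); returns when the fingers have stopped.
- arm.hold(seconds).
- arm.solve_ik(position, orientation): joint angles nearest the present ones, or None.
- arm.read_state(): the state.
- arm.get_image(name): name is "scene" or "top" or "wrist"; returns the picture (400x640x3 uint8, red, green, blue); there is no depth.
- arm.camera_params(name): a dict with "fx", "fy", "cx", "cy" (pixels), "R" (3x3) and "t" (3): a world point X has camera coordinates R X + t. Camera axes: x right, y down, z forward; pixel columns grow to the right and rows downward; lengths in m; the calibration is good to about 2 mm. A picture is of the moment at which its call begins: read the wrist's pose just before it. camera_params takes no time and is no camera call; for the wrist camera it gives the pose at the moment of the call.
A pose or a line that the arm cannot do raises arm.PlanningError and nothing moves.
- arm.sign_off(): hands the job in; it is judged then, once.
The state is a dict: "time_s": time; "joints": joint angles; "joint_velocities": joint speeds; "effort": joint torques, N m; "eef_pos": TCP position; "eef_rot": TCP orientation; "force": force on the tool from outside, world axes, zero at the start; "moment": the same for the moment, N m; "opening": opening from 0.0 (shut) to 1.0 (fully open); "grip_force": force on a finger pad.
Only numpy, scipy, OpenCV 4.12 (cv2) and the standard library are available. Lean on these libraries where they do the work, as an engineer would, in place of code of your own. Each camera call takes 0.05 s, during which the arm holds its last target. There are 200 camera calls.

## Working session

There is one attempt and no reset: what is moved stays moved. The work goes in short steps, each a Python script; the robot and the scene stay as the last script left them, time stands still between calls to the robot, and variables do not carry over. Pictures are saved under pics/ and viewed, at most 10 in all, crops included, and the job is handed in when it is done.

```bash
mkdir -p pics; python3 - <<'E'
from cell import arm
import cv2
for n in ("top","scene"):
    cv2.imwrite(f"pics/{n}0.png",arm.get_image(n)[:,:,::-1])
    p=arm.camera_params(n); print(n,p)
s=arm.read_state(); print(s["time_s"],s["eef_rot"],s["force"])
E
```

```text
top {'fx': 492.074042222627, 'fy': 492.074042222627, 'cx': 320.9772742574397, 'cy': 198.98863380463303, 'R': array([[-0.00210058, -0.99999041, -0.00384286],
       [-0.9859383 ,  0.00271316, -0.16708769],
       [ 0.16709652,  0.00343784, -0.98593455]]), 't': array([-0.01797075,  0.58686519,  1.09434161])}
scene {'fx': 364.7248043113653, 'fy': 364.7248043113653, 'cx': 317.74667977427634, 'cy': 200.89604884751014, 'R': array([[-0.71857983, -0.69522538,  0.01745554],
       [-0.438268  ,  0.43321683, -0.78755593],
       [ 0.53996684, -0.57357201, -0.61599591]]), 't': array([0.39839264, 0.30441975, 0.64623472])}
0.1 [-8.81137468e-05  2.26433481e-01  9.74026460e-01 -5.70824385e-04] [-0.20094162  0.46575092  0.20671305]
```

View pics/top0.png

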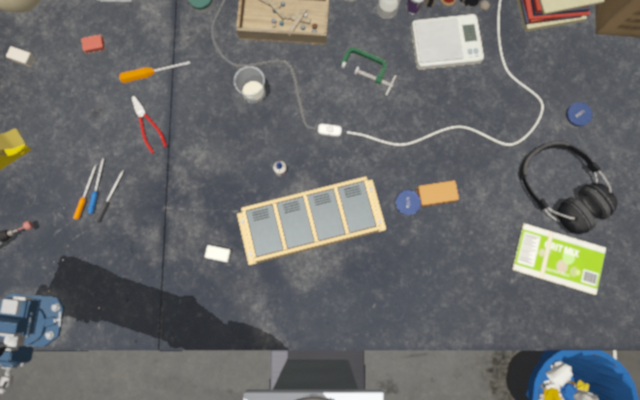

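View pics/scene0.png

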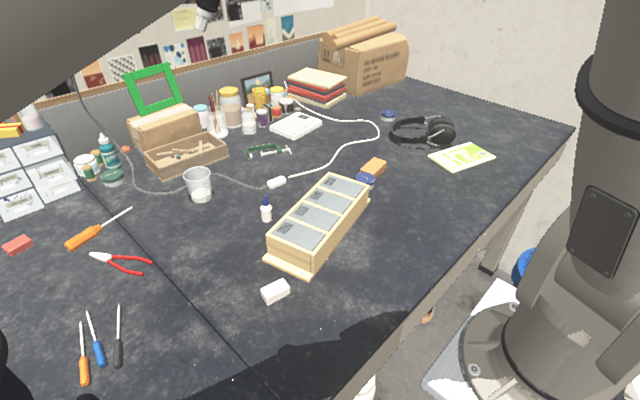

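The top view shows the box at about (311,220), turned slightly, with the flaps at about (262,230), (294,223), (325,215) and (357,206) and the ribs on the far side. The bottle is at (280,168), the wax block at (217,254), the tin at (408,202) and the sanding block at (438,193).

```bash
cat > h.py <<'E'
from cell import arm
import numpy as np, cv2
def ray(n,uv,z):
    p=arm.camera_params(n);R,t=np.array(p["R"]),np.array(p["t"])
    c=-R.T@t; d=R.T@np.array([(uv[0]-p["cx"])/p["fx"],(uv[1]-p["cy"])/p["fy"],1])
    return c+d*(z-c[2])/d[2]
E
python3 - <<'E'
from h import *
im=cv2.imread("pics/top0.png"); hsv=cv2.cvtColor(im,cv2.COLOR_BGR2HSV)
wood=cv2.inRange(hsv,(10,60,120),(28,255,255)); wood[:, :230]=0; wood[:,387:]=0; wood[:170]=0; wood[270:]=0
cs,_=cv2.findContours(wood,cv2.RETR_EXTERNAL,cv2.CHAIN_APPROX_NONE); c=max(cs,key=cv2.contourArea)
box=np.zeros_like(wood); cv2.drawContours(box,[c],-1,255,-1)
m=cv2.bitwise_and(box,cv2.bitwise_not(wood)); m=cv2.morphologyEx(m,cv2.MORPH_OPEN,np.ones((3,3)))
n,l,st,ce=cv2.connectedComponentsWithStats(m)
P=[]
for i in range(1,n):
    if st[i,4]<500: continue
    cc,_=cv2.findContours((l==i).astype(np.uint8),cv2.RETR_EXTERNAL,cv2.CHAIN_APPROX_NONE)
    q=np.array([ray("top",p,.07)[:2] for p in max(cc,key=cv2.contourArea)[:,0]],np.float32)
    r=cv2.minAreaRect(q); P.append(r[0]); print(i,st[i,4],r)
P=np.array(sorted(P,key=lambda p:-p[1])); d=P[0]-P[-1]; print(np.linalg.norm(np.diff(P,axis=0),axis=1))
y=d/np.linalg.norm(d); print("yaw",np.arctan2(-y[0],y[1]),"centre",P.mean(0))
for nme,uv,z in (("bottle",(280,168),.07),("tin",(408,202),.028),("wax",(217,254),.027)): print(nme,ray("top",uv,z))
E
```

```text
1 1299 ((0.5660319328308105, -0.09973792731761932), (0.10744393616914749, 0.06370759755373001), 14.105863571166992)
3 1319 ((0.5483102798461914, -0.029794901609420776), (0.10782376676797867, 0.06382548063993454), 14.227867126464844)
4 1320 ((0.5303705930709839, 0.03997669368982315), (0.10743746161460876, 0.0636916309595108), 14.046107292175293)
5 1328 ((0.512819766998291, 0.10941284894943237), (0.10765505582094193, 0.06321258097887039), 14.010937690734863)
[0.07161991 0.07204102 0.0721532 ]
yaw 0.2491344310664879 centre [0.53938314 0.00496418]
bottle [0.65608876 0.0749173  0.07      ]
tin [ 0.58265    -0.22503631  0.028     ]
wax [0.46137638 0.22302478 0.027     ]
```

The flap sizes (107 x 63.5 mm) and pitch (72 mm) match the given values, and the yaw is 0.249. Next I press-test the flaps with the fingers shut, closing line along the row.

```bash
cat >> h.py <<'E'
yaw=.2491; X=np.array([np.cos(yaw),np.sin(yaw)]); Y=np.array([-X[1],X[0]])
C=np.array([.53938,.00496])+.009*X          # middle of the hinge line
def P(k,x,tip):                              # flap k, x past hinge, tip height over rim
    return np.r_[C+X*x+Y*.072*(2.5-k), .07+tip+.017]
def Q():
    for a in (yaw,yaw+np.pi):
        q=[0,np.cos(a/2),np.sin(a/2),0]
        j=arm.solve_ik(P(1,.026,.06),q)
        if j is not None: yield np.abs(np.array(j)-arm.read_state()["joints"]).max(),q
def st(m=""):
    s=arm.read_state(); print(m,round(s["time_s"],2),np.round(s["eef_pos"],4),np.round(s["force"],1))
E
python3 - <<'E'
from h import *
c=sorted(Q(),key=lambda a:a[0]); print(c); q=c[0][1]
arm.grip(0.0); st("shut")
arm.move_to(P(1,.026,.06),q); st("over")
for k in (1,2,3,4):
    arm.move_straight(P(k,.026,.010),.12)
    hit=arm.move_straight(P(k,.026,-.012),.025,f_stop=8); st(f"flap {k} hit {hit}")
    if not hit: break
    arm.move_straight(P(k,.026,.015),.1)
    if k<4: arm.move_straight(P(k+1,.026,.015),.12)
E
```

```text
[(np.float64(1.2516700313360505), [0, np.float64(0.9922536703974468), np.float64(0.12422823182672695), 0]), (np.float64(1.6464213197506807), [0, np.float64(-0.12422823182672683), np.float64(0.9922536703974468), 0])]
shut 0.87 [0.2977 0.6057 0.2483] [1.1 0.  0.6]
over 2.88 [0.5467 0.1193 0.147 ] [-0.3  0.5 -0.8]
flap 1 hit True 3.97 [0.5469 0.1184 0.0871] [-3.1 -1.4 11.4]
flap 2 hit True 5.79 [0.5646 0.0486 0.0871] [-4.7 -0.3 14.6]
flap 3 hit False 8.12 [ 0.5821 -0.0213  0.075 ] [0.4 0.6 0.9]
```

Flaps 1 and 2 stopped the fingers at the rim height. Flap 3 gave way, so I press it further down and take a look.

```bash
python3 - <<'E'
from h import *
print(arm.move_straight(P(3,.026,-.027),.03,f_stop=15)); st("deep"); arm.hold(.2)
arm.move_straight(P(3,.027,.02),.06); st("out")
arm.move_straight(P(3,.027,.10),.2)
arm.move_straight(P(3,-.085,.10),.2); st("back")
im=arm.get_image("scene")[:,:,::-1]
cv2.imwrite("pics/s1.png",cv2.resize(im[130:300,220:420],None,fx=3,fy=3))
E
```

```text
False
deep 8.78 [ 0.5819 -0.0214  0.0598] [-0.1 -0.  -0.5]
out 9.91 [ 0.583  -0.021   0.1067] [0.7 0.7 0.2]
back 11.17 [ 0.4756 -0.0482  0.1871] [-0.   0.3 -0.2]
```

View pics/s1.png

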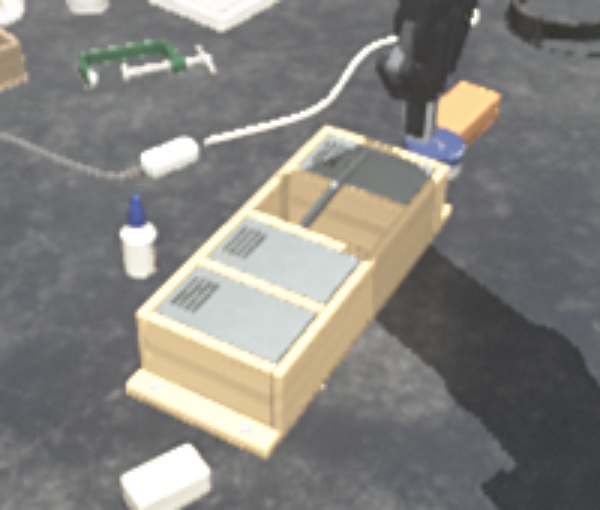

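Flap 3 is seen edge-on at (305,225)–(360,150) in the crop and tipped steeply, with the fingers in front of it. Next I push the raised edge level in +x.

```bash
python3 - <<'E'
from h import *
q=arm.read_state()["eef_rot"]
arm.move_straight(P(3,-.085,.025),.12)
print(arm.move_straight(P(3,-.010,.025),.04,f_stop=20)); st("pushed"); arm.hold(.2)
arm.move_straight(P(3,-.085,.025),.08)
arm.move_straight(P(3,-.085,.12),.15); st("clear")
a=arm.get_image("scene")[130:300,220:420,::-1]; b=arm.get_image("top")[150:280,200:400,::-1]
cv2.imwrite("pics/s2.png",np.vstack([cv2.resize(a,(600,340)),cv2.resize(b,(600,260))])[:600])
E
```

```text
False
pushed 14.02 [ 0.5472 -0.0302  0.112 ] [-2.2 -0.2  0.7]
clear 16.08 [ 0.4743 -0.0485  0.2064] [-0.1 -0.5 -0.9]
```

View pics/s2.png

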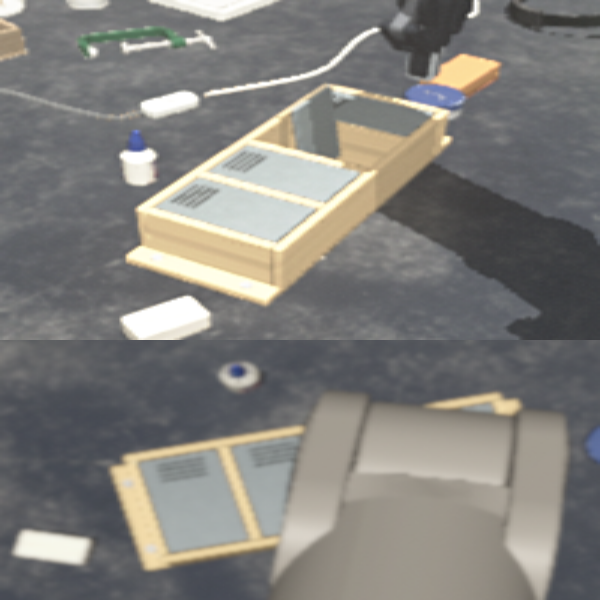

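The flap looks upright at (293–340, 87–160) in the upper crop. I check its angle against the projected position of its top edge before handing in.

```bash
python3 - <<'E'
from h import *
p=arm.camera_params("scene")
for th in (1.0,1.3,1.5,1.6,1.7,1.8):
    o=[]
    for s in (1,-1):
        w=P(3,0,0)[:2]+X*(-.062*np.cos(th))+Y*s*.03075; w=np.r_[w,.067+.062*np.sin(th)]
        c=np.array(p["R"])@w+p["t"]; u=c[:2]/c[2]*p["fx"]+[p["cx"],p["cy"]]; o+=list(np.round((u-[220,130])*[3,2]))
    print(th,o)
E
```

```text
1.0 [np.float64(336.0), np.float64(126.0), np.float64(371.0), np.float64(100.0)]
1.3 [np.float64(317.0), np.float64(116.0), np.float64(353.0), np.float64(91.0)]
1.5 [np.float64(304.0), np.float64(112.0), np.float64(340.0), np.float64(87.0)]
1.6 [np.float64(297.0), np.float64(110.0), np.float64(334.0), np.float64(85.0)]
1.7 [np.float64(290.0), np.float64(109.0), np.float64(327.0), np.float64(84.0)]
1.8 [np.float64(283.0), np.float64(108.0), np.float64(320.0), np.float64(84.0)]
```

The observed corners (293,105) and (330,87) fit about 1.65 rad, so the flap is open, and the robot is clear of it.

```bash
python3 -c "
from cell import arm
print(arm.sign_off())"
```

```text
the job is handed in; nothing more can be done
None
```

Flap 3 was the unlocked one; it now stands open at about 1.65 rad (estimated from the camera image), and the job is handed in after about 16 s, with no verdict reported back.

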